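# Ease the mould press by one ratchet notch

### The job

The small mould press on the bench is wound one notch too tight. With a fingertip, lift its ratchet pawl off the wheel by pushing the pawl's thumb lever away from the wheel, push the star wheel backward by one notch (an eighth of a turn, its top moving towards the pawl's pivot), then push the thumb lever back so that the pawl drops fully home between the next two teeth. Leave everything else on the bench where it stands.

Things in the scene. Friction and masses are not known exactly. Their poses are not given: they have to be found in the camera images.
- press: mould press fixed to the bench: dark wooden base board (x -130 to 70, y -160 to 180, 20 mm high), moulds, and on the side far from the robot a ratchet wheel, pawl and star wheel. Origin on the bench under the shaft. x along the shaft, away from the robot; y towards the pawl's pivot; shaft at y 0, z 115 mm. Grey plate at x 6 to 18, y 65 to 115 mm, 195 mm high; the rest below x 20 is under 175 mm
- wheel (a joint): turn of the wheel, rad; grows backward (top moves to the press's +y); one notch is 0.785. Starts at -0.20 to -0.07; with the pawl home it has 0.25 of play and stops against the pawl at about 0. One notch back, the pawl drops home cleanly between about 0.54 and 0.77. Friction 0.3 N m: it stays where it is left. 8 saw teeth, radius 63 mm, at press x 32 to 48 mm
- wheel_centre (a point): centre of the star wheel on the shaft (press x 95 mm, z 115 mm). Its four spokes are steel rods of 12 mm diameter, 90 degrees apart, in the plane press x = 95 mm; each ends in a black ball of 20 mm diameter whose centre is 100 mm from the shaft
- spoke_end (a point): centre of the ball of the uppermost spoke, the one to push. The spoke leans from upright towards the press's +y by (wheel - 0.27) rad: at the start it leans about 20 to 27 degrees to -y, after one notch about as far to +y
- pawl (a joint): lift of the pawl in rad: 0 when home in the teeth, grows as the nose goes up, up to 1.2. Clear of the teeth above 0.25. Its hinge is stiff with friction (0.11 N m): the pawl stays where it is left and does not fall back alone
- pawl_pivot (a point): the pawl's hinge, parallel to the shaft (press x 40, y 90, z 175 mm)
- pawl_bar (a point): middle of the cross bar at the top of the pawl's thumb lever: a steel bar along press x, 16 mm in diameter, 56 mm long, 60 mm from the pivot. The lever leans from upright towards the press's +y by (pawl - 0.52) rad: with the pawl home it leans 30 degrees towards the wheel (-y), bar centre at z 227 mm. Pushing the bar to +y lifts the pawl, pushing it to -y lowers it
- pawl_nose (a point): lower end of the pawl's nose, a steel block 14 x 8 mm, 90 mm from the pivot on the wheel side; with the pawl home it stands over the shaft at z 163 mm
- wedge: loose wooden block 35 x 50 x 25 mm on the press's base board; origin under its centre; a bystander
- gauge: loose brass gauge plug, 28 mm in diameter, 38 mm high, on the press's base board; origin under its centre; a bystander
- roll: loose paper label roll, 90 mm in diameter, 55 mm high, standing on the bench beyond the star wheel; origin under its centre; a bystander
- jar: loose amber jar, 60 mm in diameter, 85 mm high, on the bench beyond the star wheel; origin under its centre; a bystander
- cup: loose white cup, 72 mm in diameter, 75 mm high, on the right of the bench; origin under its centre; a bystander
- mallet: loose hammer lying on the left of the bench; a bystander

How it is judged:
On the way, in this order (a step that is already met when the one before it is completed fails the run):
1. the pawl is lifted clear of the teeth while the wheel has not yet gone back (value of joint pawl above 0.28 rad and value of joint wheel below 0.2 rad), for 0.2 s.
2. the wheel is pushed back most of a notch while the pawl is up (value of joint pawl above 0.2 rad and value of joint wheel above 0.42 rad), for 0.2 s.
At the end, for the whole second after the job is handed in: the pawl is home between the teeth (joint pawl below 0.10), the wheel is exactly one notch back (joint wheel between 0.45 and 0.87) and at rest (value of joint pawl below 0.1 rad and value of joint wheel between 0.45 and 0.87 rad and not (velocity of joint wheel above 0.05 rad/s) and not (velocity of joint wheel below -0.05 rad/s)); the robot touches nothing.
It fails at once if the wheel was backed off by more than one notch (joint wheel above 1.1) (value of joint wheel above 1.1 rad).
It fails at once if the wheel was wound tighter (joint wheel below -0.6) (value of joint wheel below -0.6 rad).
It fails at once if the press was pushed with the arm or the gripper's body instead of the fingers (contact force between the arm and press above 5 N).
It fails at once if a loose thing on the bench (wedge, gauge, roll, jar, cup, mallet) was moved or lifted by more than 25 mm (distance of any of wedge, gauge, roll, jar, cup, mallet from where it was at the start of the episode above 0.025 m).
It also fails if it takes over 61 s, if anything falls off the work surface, if the arm or the gripper's body presses on something with over 40 N, if the wrist force passes 120 N, or if a joint passes its speed limit or range.

### The arm

A 7-joint arm with a two-finger parallel gripper is mounted at the origin on the work surface. World frame = base frame: x ahead of the robot, y to its left, z up, the work surface at z = 0. Lengths are in m, angles in rad, forces in N, time in s.
With the tool pointing down it reaches from about 0.4 to 0.85 m from the base axis. Payload 10.4 kg.
Tool frame: the origin (TCP) lies midway between the tips of the shut fingers; the grasp point (between the pads) lies 19 mm behind it (r.grasp_offset is the distance from the TCP to the grasp point, in m); x points along the fingers, y is the direction in which the jaws open and shut, and the axes are right-handed (so a half turn about x gives the same grasp; the last joint's range is limited). The gripper opens to 87 mm and grips with 3 to 60 N. Pads are 19 mm wide; open, the fingers measure 117 mm over their backs; the gripper's body (75 mm by 190 mm) begins 51 mm behind the grasp point.
Start: joints at [1.27, 0.332, -0.065, 1.46, 0.022, 1.35, -0.088], TCP at [0.171, -0.601, 0.223] pointing down, gripper open.
Joint ranges: [-2.6, 2.6], [-0.5, 2.12], [-1.47, 1.34], [0.16, 2.42], [-1.27, 4.41], [0.06, 2.06], [-2.6, 2.6]. Speed limits (rad/s): [2.22, 2.22, 2.79, 2.79, 3.14, 3.14, 3.14].

### API

Orientations are given as a unit quaternion [x, y, z, w].
In Python, from bench import r, vision, close_job gives the robot as it stands. The module is installed in compiled form; this text tells all that it offers.
- The arm moves only by the shell command python3 -m pendant 'ROWS' [OPENING] [FORCE]. ROWS is text: rows parted by semicolons, each of 6 numbers parted by spaces: the shift along the tool's x, y, z in units of 0.25 m (1.0 is 0.25 m), then the turn, a rotation vector about the tool's x, y, z in units of 1.5 rad (1.0 is 1.5 rad). A call has 1 to 8 rows; each row is the pose to reach, as a shift and turn from the pose commanded when the call began, along the tool's axes at that moment; what a row does not reach only later rows make up. A row lasts 1/10 s, in which the tool goes at most 50 mm and 8.59 degrees, less where a joint would pass 70% of its speed; a pose out of reach is approached as far as the arm can. A call with a number of a shift or a turn outside -1 to 1 is refused whole. A call with a gripper value outside its range is refused whole. OPENING is the gripper command: -1 is shut, 1 is fully open, values between are in proportion, set as the call begins (- or left out, the last holds). The fingers move at their own pace and stop on an object; FORCE is the grip in N (left out, the last holds). Time passes only in rows, so rows that repeat a pose let the fingers close. It gives the time, the measured TCP pose, the force and the opening at its end, in the units of the state.
- r.read_state(): the state, without advancing time (a new reading comes with each control period).
- vision.camera(name): name is "scene" or "top" or "wrist"; returns (picture, depth): 384x512x3 uint8, blue, green, red; 384x512 float32, m along the optical axis (not along the pixel's ray), 0 where there is no reading.
- vision.get_calibration(name): a dict with "camera_matrix" (3x3 intrinsics, pixels), "rvec" (rotation vector, rad) and "tvec" (3), from world to camera coordinates, as OpenCV has them. Camera axes: x right, y down, z forward; pixel columns grow to the right and rows downward; lengths in m; the calibration is good to about 2 mm. A picture is of the moment at which its call begins: read the wrist's pose just before it. get_calibration takes no time and is no camera call; for the wrist camera it gives the pose at the moment of the call.
- close_job(): hands the job in, once; it reports no verdict.
The state is a dict: "time": time; "joint_positions": joint angles; "joint_vel": joint speeds; "joint_torque": joint torques, N m; "ee_pos": TCP position; "eef_rot": TCP orientation; "ft_force": force on the tool from outside, world axes, zero at the start; "torque": the same for the moment, N m; "width": finger opening in m.
Only numpy, scipy, OpenCV 4.12 (cv2) and the standard library are available. Lean on these libraries where they do the work, as an engineer would, in place of code of your own. Each camera call takes 0.05 s, during which the arm holds its last target. There are 200 camera calls.

## Working session

There is one attempt and no reset: what is moved stays moved. The work goes in short steps, Python scripts to look and compute and a shell command to move; the robot and the scene stay as the last step left them, time stands still between calls to the robot, and variables do not carry over. Pictures are saved under pics/ and viewed, about 8 in all and at most 12, crops included, and the job is handed in when it is done.

```bash
mkdir -p pics
cat > h.py <<'E'
import numpy as np, cv2
from bench import r, vision
from scipy.spatial.transform import Rotation as R
def snap(name,fn,crop=None,s=1):
    im,d=vision.camera(name); c=vision.get_calibration(name)
    np.savez(''+fn+'.npz',im=im,d=d,K=c['camera_matrix'],rv=c['rvec'],tv=c['tvec'])
    if crop: im=im[crop[1]:crop[3],crop[0]:crop[2]]
    cv2.imwrite('pics/'+fn+'.png',cv2.resize(im,None,fx=s,fy=s,interpolation=cv2.INTER_CUBIC))
def ld(fn): return np.load(''+fn+'.npz')
def pt(fn,u,v,z=None):
    q=ld(fn); K=q['K'];Rm=cv2.Rodrigues(q['rv'])[0];t=q['tv'].ravel()
    ray=np.linalg.inv(K)@[u,v,1]; C=-Rm.T@t
    if z is None: return Rm.T@(ray*q['d'][int(v),int(u)]-t)
    w=Rm.T@ray; return C+w*(z-C[2])/w[2]
def proj(fn,P):
    q=ld(fn); return cv2.projectPoints(np.atleast_2d(P).astype(float),q['rv'],q['tv'],q['K'],None)[0][:,0]
E
python3 - <<'E'
from h import *
print(r.read_state())
snap('scene','s0');snap('top','t0')
a=cv2.imread('pics/s0.png');b=cv2.imread('pics/t0.png')
for n in ('s0','t0'):
    q=ld(n);Rm=cv2.Rodrigues(q['rv'])[0];print(n,-Rm.T@q['tv'].ravel(),Rm[2])
E
```

```text
{'time': 0.0, 'joint_positions': array([ 1.27040526,  0.33288112, -0.064699  ,  1.46094871,  0.02161289,
        1.34985783, -0.0884712 ]), 'joint_vel': array([-0.00161683,  0.00101968,  0.00019895,  0.00088134, -0.00167424,
        0.00059997, -0.00017973]), 'joint_torque': array([ 1.37033890e-03, -6.23238587e+01,  2.55808281e-02, -3.89894807e+01,
       -6.12943433e-02,  3.96758784e-02,  1.03778548e-04]), 'ee_pos': array([ 0.17128206, -0.60067991,  0.22174462]), 'eef_rot': array([-0.70019922, -0.09840203,  0.70038936, -0.0974312 ]), 'ft_force': array([ 0.16421617, -0.04651095,  0.1352806 ]), 'torque': array([ 0.04693991, -0.01449336,  0.03837652]), 'width': 0.08686355671124908}
s0 [1.22527846 0.21730295 0.92686099] [-0.61528533 -0.19867999 -0.76285662]
t0 [0.41081768 0.01497632 1.68992597] [ 0.12964065 -0.00975447 -0.99151306]
```

View pics/s0.png

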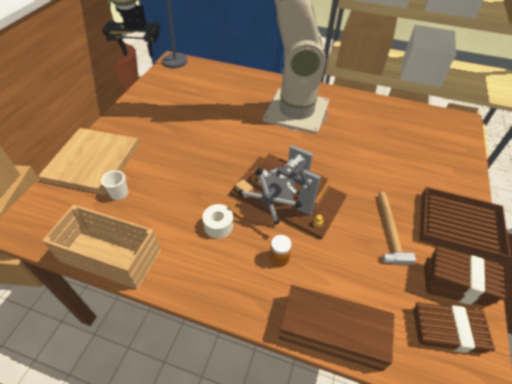

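View pics/t0.png

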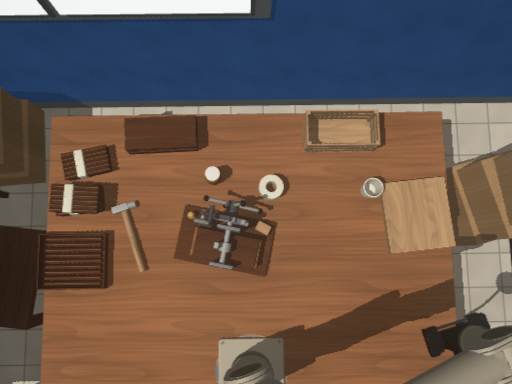

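The scene view shows the press at about (290,190) and the top view shows it at about (225,240), with the roll at (271,187) and the jar at (213,174). Next I'll enlarge both.

Run:
```python
from h import *
a=ld('t0')['im'][165:280,170:285];b=ld('s0')['im'][140:255,225:350]
cv2.imwrite('pics/t0c.png',cv2.resize(a,None,fx=5,fy=5,interpolation=cv2.INTER_CUBIC))
cv2.imwrite('pics/s0c.png',cv2.resize(b,None,fx=5,fy=5,interpolation=cv2.INTER_CUBIC))
```

```text
(no output)
```

View pics/t0c.png

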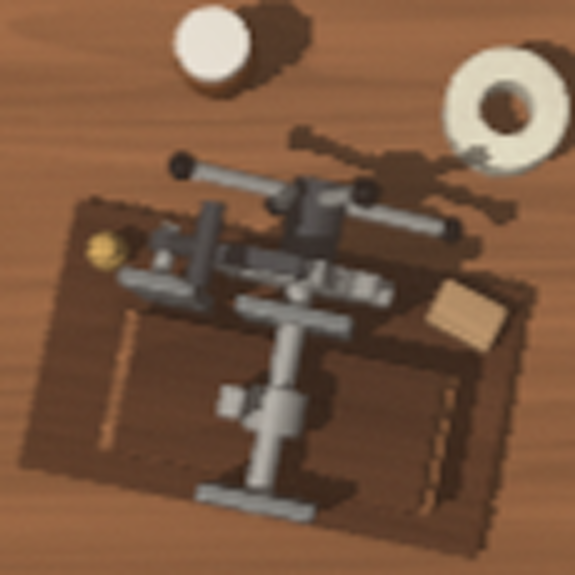

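View pics/s0c.png

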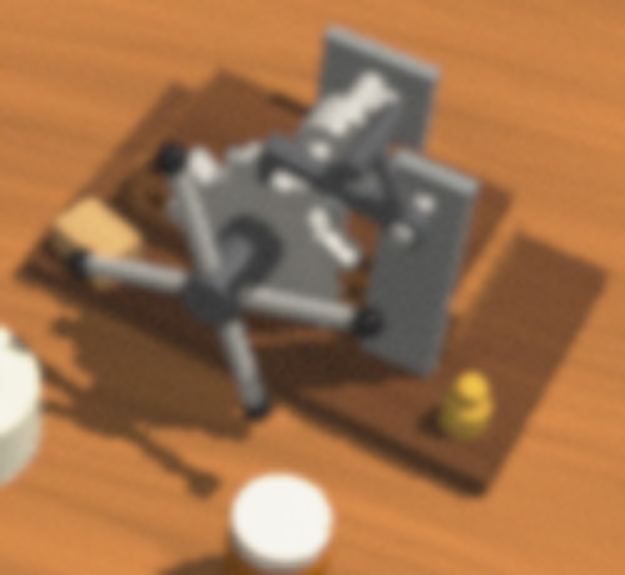

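```bash
cat >> h.py <<'E'
def press(p,P):
    c,s=np.cos(p[2]),np.sin(p[2]); P=np.atleast_2d(P)/1000.
    return np.c_[p[0]+c*P[:,0]-s*P[:,1],p[1]+s*P[:,0]+c*P[:,1],P[:,2]]
def ball(w,k):
    a=w-0.27+k*np.pi/2; return [95,100*np.sin(a),115+100*np.cos(a)]
def barp(pw,x=40): return [x,90+60*np.sin(pw-.52),175+60*np.cos(pw-.52)]
E
python3 - <<'E'
from h import *
from scipy.optimize import least_squares
C=np.array([[70,180,20],[70,-160,20],[-130,-160,20],[-130,180,20]])
tc=np.array([[80,197],[537,292],[478,557],[20,465],[181,165],[452,229],[367,190]])/5+[170,165]-.4
sc=np.array([[485,480],[18,270],[173,157],[368,322],[257,406],[78,263]])/5+[225,140]-.4
def f(p):
    w=p[3]
    a=proj('t0',press(p,np.vstack([C,[ball(w,1),ball(w,3),ball(w,0)]])))-tc
    b=proj('s0',press(p,np.vstack([C[:2],[ball(w,k) for k in range(4)]])))-sc
    return np.r_[a.ravel(),b.ravel()]
s=least_squares(f,[.5,.05,0,-.15],loss='soft_l1'); p=s.x
print(p); print(f(p).reshape(-1,2).round(1).tolist())
np.save('p.npy',p)
g=[barp(0,12),barp(0,68),[40,0,163],ball(p[3],0),[95,0,115]]
print(press(p,g).round(3).tolist())
print('top',((proj('t0',press(p,g))-[170,165])*5).round().tolist())
print('sc',((proj('s0',press(p,g))-[225,140])*5).round().tolist())
print('R tool',R.from_quat(r.read_state()['eef_rot']).as_matrix().round(3))
E
```

```text
[ 0.49491168  0.07225734 -0.20895078 -0.06665774]
[[-0.2, 0.2], [-1.1, -1.0], [0.5, 0.2], [0.2, 0.4], [0.8, 0.2], [0.2, -0.1], [0.1, 0.3], [0.6, 0.9], [0.4, -2.6], [-0.2, 0.5], [-0.4, 0.2], [-0.4, 0.4], [0.7, -0.2]]
[[0.519, 0.129, 0.227], [0.574, 0.117, 0.227], [0.534, 0.064, 0.163], [0.581, 0.02, 0.209], [0.588, 0.053, 0.115]]
top [[198.0, 284.0], [216.0, 199.0], [302.0, 268.0], [365.0, 189.0], [320.0, 196.0]]
sc [[391.0, 108.0], [345.0, 171.0], [264.0, 175.0], [170.0, 158.0], [214.0, 289.0]]
R tool [[-0.     0.274 -0.962]
 [ 0.001 -0.962 -0.274]
 [-1.    -0.001  0.   ]]
```

```bash
cat >> h.py <<'E'
def go(P,mm_yaw=True):
    """tool-frame shift (units) to press point P(mm) and turn that puts tool y on -press y"""
    p=np.load('p.npy'); s=r.read_state(); Rm=R.from_quat(s['eef_rot']).as_matrix()
    d=Rm.T@(press(p,P)[0]-s['ee_pos'])/.25
    yw=p[2]; T=np.c_[[0,0,-1],[np.sin(yw),-np.cos(yw),0],[-np.cos(yw),-np.sin(yw),0]]
    rv=R.from_matrix(Rm.T@T).as_rotvec()/1.5
    e=s['ee_pos']-[p[0],p[1],0]; c,sn=np.cos(yw),np.sin(yw)
    print('t',round(s['time'],2),'press mm',np.round(1e3*np.array([c*e[0]+sn*e[1],-sn*e[0]+c*e[1],e[2]]),1),'F',s['ft_force'].round(1),'w',round(s['width'],4))
    print('shift',d.round(3),'turn',rv.round(3))
E
python3 -m pendant '-0.36 0 0 0 0 0;-0.36 0 0 0 0 0;-0.36 -0.9 -0.9 0 0 0;-0.36 -0.9 -0.9 0 0 0;-0.36 -0.9 -0.9 0 0 0;-0.36 -0.9 -0.9 0 0 0;-0.36 -0.9 -0.9 0 0 0;-0.36 -0.9 -0.9 0 0 0' -1 20
python3 -c "from h import *;go([60,25,300])"
```

```text
time: 0.9
ee_pos: [0.3178, -0.3368, 0.3124]
eef_rot: [-0.7, -0.098, 0.7, -0.098]
ft_force: [0.2, -0.6, 0.1]
width: 0.0311
t 0.9 press mm [ -88.4 -436.9  312.4] F [ 0.2 -0.6  0.1] w 0.0311
shift [ 0.049 -1.355 -1.389] turn [ 0.324  0.    -0.   ]
```

```bash
python3 -m pendant '0 -0.7 -0.7 0 0 0;0 -0.7 -0.7 0.06 0 0;0 -0.7 -0.7 0.12 0 0;0 -0.7 -0.7 0.18 0 0;0 -0.7 -0.7 0.24 0 0;0 -0.7 -0.7 0.32 0 0;0 -0.7 -0.7 0.32 0 0;0 -0.7 -0.7 0.32 0 0'
python3 -c "from h import *;go([60,25,300])"
```

```text
time: 1.7
ee_pos: [0.4371, -0.1235, 0.3123]
eef_rot: [-0.703, 0.071, 0.704, 0.071]
ft_force: [0.4, -0.9, -0.8]
width: 0.0004
t 1.7 press mm [ -16.  -203.5  312.3] F [ 0.4 -0.9 -0.8] w 0.0004
shift [ 0.049 -0.911 -0.312] turn [ 0.006  0.    -0.   ]
```

```bash
python3 -m pendant '0 -0.91 -0.31 0 0 0;0 -0.91 -0.31 0 0 0;0 -0.91 -0.31 0 0 0;0 -0.91 -0.31 0 0 0;0 -0.91 -0.31 0 0 0;0 -0.91 -0.31 0 0 0;0 -0.91 -0.31 0 0 0;0 -0.91 -0.31 0 0 0'
python3 - <<'E'
from h import *
p=np.load('p.npy')
go([60,25,218]); snap('wrist','w1',s=1.5)
g=[barp(0,12),barp(0,68),ball(p[3],0),[95,0,115],ball(p[3],1)]
print((proj('w1',press(p,g))*1.5).round().tolist())
E
```

```text
time: 2.5
ee_pos: [0.5591, 0.0826, 0.3123]
eef_rot: [-0.703, 0.072, 0.704, 0.071]
ft_force: [0.8, 0.1, -0.1]
width: 0.0005
t 2.5 press mm [ 60.7  23.5 312.3] F [ 0.8  0.1 -0.1] w 0.0005
shift [ 0.377 -0.007  0.003] turn [ 0.004  0.    -0.001]
[[313.0, 373.0], [309.0, 278.0], [483.0, 221.0], [412.0, 196.0], [272.0, 203.0]]
```

View pics/w1.png

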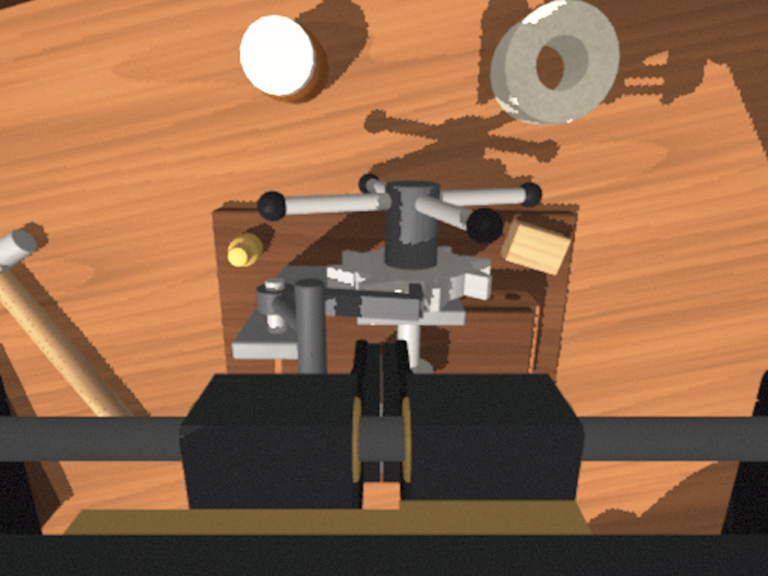

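The bar (310,283 to 313,370) and the upper ball (484,225) match the fitted projection to within a few pixels. I'll descend and push the bar.

```bash
python3 -m pendant '0.2 0 0 0 0 0;0.37 0 0 0 0 0;0.37 0 0 0 0 0;0.37 0 0 0 0 0;0.37 -0.03 0 0 0 0;0.37 -0.06 0 0 0 0;0.37 -0.06 0 0 0 0'
python3 -c "from h import *;go([60,60,218])"
```

```text
time: 3.25
ee_pos: [0.5628, 0.1015, 0.2216]
eef_rot: [0.704, -0.07, -0.703, -0.071]
ft_force: [0.4, 0.7, 0.3]
width: 0.0006
t 3.25 press mm [ 60.3  42.6 221.6] F [0.4 0.7 0.3] w 0.0006
shift [ 0.015 -0.069  0.001] turn [ 0.006 -0.001  0.001]
```

```bash
python3 -m pendant '0 -0.02 0 0 0 0;0 -0.04 0 0 0 0;0 -0.06 0 0 0 0;0 -0.08 0 0 0 0;0 -0.1 0 0 0 0;0 -0.12 0 0 0 0;0 -0.12 0 0 0 0'
python3 - <<'E'
from h import *
go([60,60,218]); p=np.load('p.npy')
snap('scene','s2',(265,150,325,215),8)
for pw in (.2,.35,.5,.65,.8): print(pw,((proj('s2',press(p,[barp(pw,12),barp(pw,68)]))-[265,150])*8).round().tolist())
E
```

```text
time: 3.95
ee_pos: [0.5681, 0.1301, 0.22]
eef_rot: [-0.704, 0.071, 0.704, 0.071]
ft_force: [0.4, 0.8, -0.1]
width: 0.0005
t 3.95 press mm [ 59.6  71.8 220. ] F [ 0.4  0.8 -0.1] w 0.0005
shift [ 0.008  0.047 -0.001] turn [0.005 0.    0.001]
0.2 [[336.0, 95.0], [263.0, 196.0]]
0.35 [[360.0, 100.0], [288.0, 202.0]]
0.5 [[384.0, 108.0], [312.0, 211.0]]
0.65 [[408.0, 119.0], [337.0, 222.0]]
0.8 [[430.0, 133.0], [360.0, 237.0]]
```

View pics/s2.png

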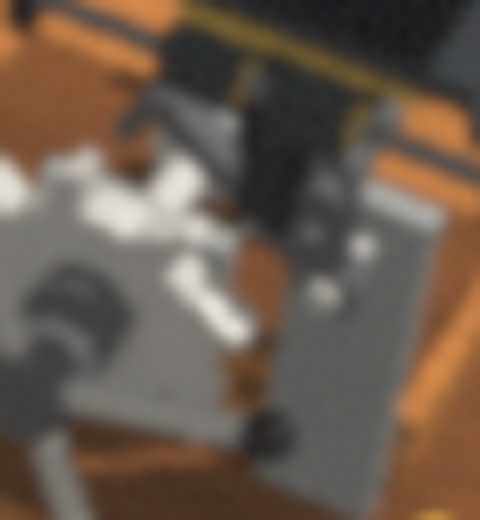

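```bash
python3 - <<'E'
from h import *
p=np.load('p.npy')
for pw in (.2,.35,.5,.65):
    c,s=np.cos(pw),np.sin(pw); v=(-90*c-12*s*-1*-1, -12*c+90*s)
    print(pw,((proj('s2',press(p,[[40,90+v[0],175+v[1]]]))-[265,150])*8).round().tolist())
E
python3 -m pendant '0 0.06 0 0 0 0;-0.2 0.1 0 0 0 0;-0.24 0.25 -0.07 0 0 0;-0.24 0.42 -0.14 0 0 0;-0.24 0.58 -0.14 0 0 0;-0.1 0.58 -0.14 0 0 0;0.09 0.58 -0.14 0 0 0;0.09 0.58 -0.14 0 0 0'
python3 - <<'E'
from h import *
go([95,-60,197]); snap('scene','s3',(225,145,335,225),7)
E
```

```text
0.2 [[105.0, 166.0]]
0.35 [[112.0, 142.0]]
0.5 [[124.0, 121.0]]
0.65 [[142.0, 103.0]]
time: 4.8
ee_pos: [0.5696, -0.0221, 0.1921]
eef_rot: [-0.7, 0.072, 0.707, 0.072]
ft_force: [-1.5, -0.9, -1.2]
width: 0.0004
t 4.8 press mm [ 92.7 -76.8 192.1] F [-1.5 -0.9 -1.2] w 0.0004
shift [-0.02  -0.067 -0.01 ] turn [ 0.004  0.006 -0.001]
```

View pics/s3.png

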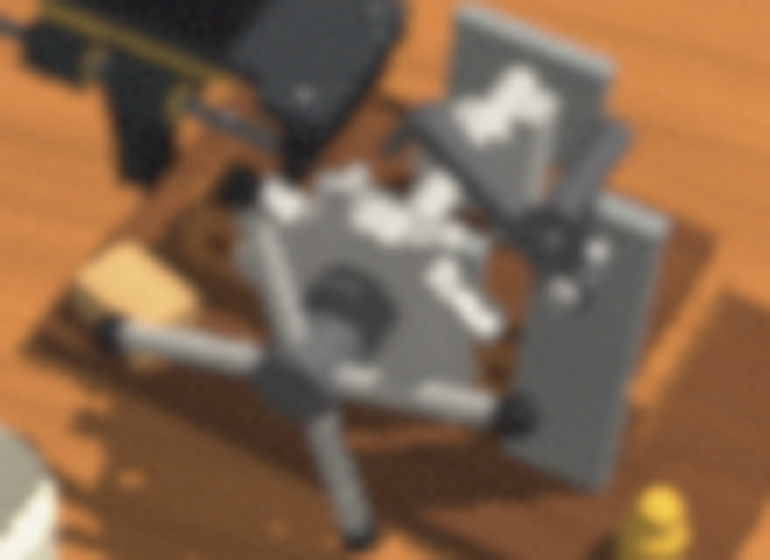

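```bash
python3 -m pendant '-0.01 -0.05 -0.01 0 0 0;-0.01 -0.1 -0.01 0 0 0;-0.01 -0.14 -0.01 0 0 0;-0.01 -0.18 -0.01 0 0 0;-0.01 -0.22 -0.01 0 0 0;-0.01 -0.26 -0.01 0 0 0;-0.01 -0.3 -0.01 0 0 0'
python3 -m pendant '0 -0.02 0 0 0 0;0 -0.04 0 0 0 0;0 -0.04 0 0 0 0;0 -0.04 0 0 0 0'
python3 - <<'E'
from h import *
p=np.load('p.npy')
go([95,8,197]); snap('scene','s4',(225,145,335,225),7)
for w in (.45,.55,.65,.75): print(w,((proj('s4',press(p,[ball(w,k) for k in range(4)]))-[225,145])*7).round().tolist())
E
```

```text
time: 5.55
ee_pos: [0.591, 0.0535, 0.2]
eef_rot: [0.704, -0.071, -0.703, -0.071]
ft_force: [1.6, -4.1, -0.4]
width: -0.0
time: 5.95
ee_pos: [0.5926, 0.0632, 0.1999]
eef_rot: [-0.703, 0.071, 0.704, 0.071]
ft_force: [-0.2, -0.9, 0.2]
width: 0.0004
t 5.95 press mm [ 97.5  11.4 199.9] F [-0.2 -0.9  0.2] w 0.0004
shift [0.012 0.013 0.01 ] turn [0.005 0.    0.001]
0.45 [[351.0, 229.0], [504.0, 494.0], [256.0, 490.0], [102.0, 249.0]]
0.55 [[373.0, 243.0], [497.0, 506.0], [237.0, 478.0], [106.0, 236.0]]
0.65 [[394.0, 258.0], [488.0, 516.0], [219.0, 464.0], [112.0, 224.0]]
0.75 [[414.0, 275.0], [477.0, 524.0], [203.0, 451.0], [120.0, 213.0]]
```

View pics/s4.png

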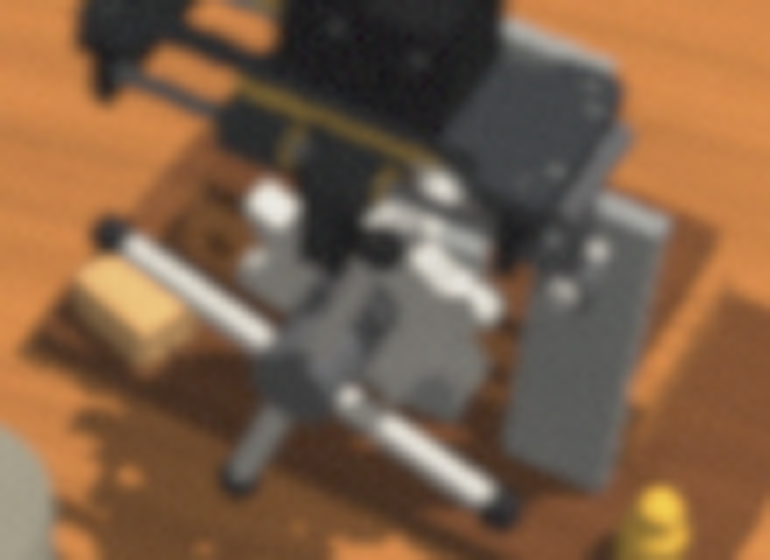

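Balls at (380,245), (497,507), (236,475) and (108,234) put the wheel at about 0.57. I'll nudge it on to about 0.65, then go round to the far side of the bar.

```bash
python3 -m pendant '0 -0.015 0 0 0 0;0 -0.03 0 0 0 0;0 -0.03 0 0 0 0;0 -0.03 0 0 0 0;0 0.03 0 0 0 0;-0.16 0.03 0 0 0 0;-0.34 0.03 0 0 0 0;-0.34 0.03 0 0 0 0'
python3 -c "from h import *;go([60,135,285])"
```

```text
time: 6.8
ee_pos: [0.5937, 0.0558, 0.2918]
eef_rot: [0.707, -0.07, -0.7, -0.072]
ft_force: [1.1, 1.0, -0.6]
width: 0.0004
t 6.8 press mm [100.    4.4 291.8] F [ 1.1  1.  -0.6] w 0.0004
shift [ 0.028 -0.523  0.157] turn [ 0.005 -0.006  0.002]
```

```bash
python3 -m pendant '0 -0.18 0.06 0 0 0;0 -0.36 0.12 0 0 0;0 -0.52 0.155 0 0 0;0 -0.52 0.155 0 0 0;0.15 -0.52 0.155 0 0 0;0.27 -0.52 0.155 0 0 0;0.27 -0.52 0.155 0 0 0'
python3 - <<'E'
from h import *
p=np.load('p.npy')
go([60,90,220]); snap('scene','s5',(225,145,335,225),7)
for w in (.55,.65,.75): print(w,((proj('s5',press(p,[ball(w,k) for k in range(4)]))-[225,145])*7).round().tolist())
E
```

```text
time: 7.5
ee_pos: [0.5781, 0.1886, 0.2139]
eef_rot: [-0.702, 0.072, 0.705, 0.071]
ft_force: [-0.1, -0.6, 0.5]
width: 0.0003
t 7.5 press mm [ 57.2 131.1 213.9] F [-0.1 -0.6  0.5] w 0.0003
shift [-0.024  0.164 -0.01 ] turn [ 0.004  0.003 -0.002]
0.55 [[373.0, 243.0], [497.0, 506.0], [237.0, 478.0], [106.0, 236.0]]
0.65 [[394.0, 258.0], [488.0, 516.0], [219.0, 464.0], [112.0, 224.0]]
0.75 [[414.0, 275.0], [477.0, 524.0], [203.0, 451.0], [120.0, 213.0]]
```

View pics/s5.png

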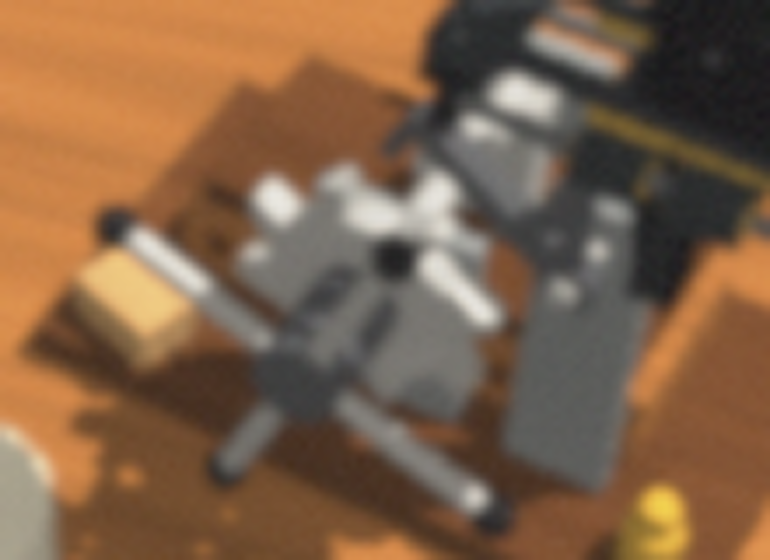

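```bash
python3 -m pendant '-0.02 0.05 -0.01 0 0 0;-0.02 0.09 -0.01 0 0 0;-0.02 0.12 -0.01 0 0 0;-0.02 0.14 -0.01 0 0 0;-0.02 0.16 -0.01 0 0 0;-0.02 0.18 -0.01 0 0 0;-0.02 0.18 -0.01 0 0 0'
python3 -c "from h import *;go([60,80,220])"
python3 -m pendant '0 0.008 0 0 0 0;0 0.016 0 0 0 0;0 0.016 0 0 0 0;0 0.016 0 0 0 0'
python3 -c "from h import *;go([60,80,220])"
```

```text
time: 8.25
ee_pos: [0.5727, 0.1449, 0.2224]
eef_rot: [-0.703, 0.072, 0.704, 0.071]
ft_force: [-0.9, 1.0, 0.1]
width: 0.0001
t 8.25 press mm [ 61.   87.2 222.4] F [-0.9  1.   0.1] w 0.0001
shift [0.009 0.029 0.004] turn [ 0.004  0.    -0.001]
time: 8.65
ee_pos: [0.572, 0.1418, 0.2225]
eef_rot: [-0.703, 0.071, 0.704, 0.071]
ft_force: [-0.1, 1.1, 0.1]
width: 0.0001
t 8.65 press mm [ 61.   84.  222.5] F [-0.1  1.1  0.1] w 0.0001
shift [0.01  0.016 0.004] turn [ 0.005  0.    -0.   ]
```

```bash
for i in 1 2; do python3 -m pendant '0 0.006 0 0 0 0;0 0.012 0 0 0 0;0 0.012 0 0 0 0'; python3 -c "from h import *;go([60,80,220])"; done
```

```text
time: 8.95
ee_pos: [0.5715, 0.1387, 0.2225]
eef_rot: [-0.703, 0.071, 0.704, 0.071]
ft_force: [0.2, 2.0, -0.2]
width: 0.0004
t 8.95 press mm [ 61.1  80.8 222.5] F [ 0.2  2.  -0.2] w 0.0004
shift [0.01  0.003 0.005] turn [ 0.004  0.    -0.   ]
time: 9.25
ee_pos: [0.5709, 0.1362, 0.2225]
eef_rot: [0.704, -0.071, -0.703, -0.072]
ft_force: [1.4, 4.0, -1.4]
width: 0.0004
t 9.25 press mm [ 61.1  78.3 222.5] F [ 1.4  4.  -1.4] w 0.0004
shift [ 0.01  -0.007  0.004] turn [ 0.005 -0.     0.   ]
```

```bash
for i in 1 2 ; do python3 -m pendant '0 0.006 0 0 0 0;0 0.012 0 0 0 0;0 0.012 0 0 0 0'; python3 -c "from h import *;go([60,80,220])"; done
```

```text
time: 9.55
ee_pos: [0.5707, 0.1359, 0.2227]
eef_rot: [0.704, -0.069, -0.703, -0.072]
ft_force: [6.8, 13.4, -6.8]
width: 0.0006
t 9.55 press mm [ 60.9  78.  222.7] F [ 6.8 13.4 -6.8] w 0.0006
shift [ 0.011 -0.008  0.004] turn [ 0.006 -0.001  0.003]
time: 9.85
ee_pos: [0.5705, 0.1357, 0.2228]
eef_rot: [0.705, -0.067, -0.703, -0.073]
ft_force: [11.3, 20.5, -10.6]
width: 0.0007
t 9.85 press mm [ 60.8  77.7 222.8] F [ 11.3  20.5 -10.6] w 0.0007
shift [ 0.011 -0.009  0.003] turn [ 0.008 -0.001  0.006]
```

The finger met a hard stop at y = 78, where the home bar should be (60 + 8 + about 10). I'll back off and look.

```bash
python3 -m pendant '0 -0.06 0 0 0 0;0 -0.16 0 0 0 0;-0.2 -0.2 0 0 0 0;-0.4 -0.2 0 0 0 0;-0.5 -0.2 0.3 0 0 0;-0.5 -0.2 0.5 0 0 0;-0.5 -0.2 0.7 0 0 0;-0.5 -0.2 0.8 0 0 0'
python3 - <<'E'
from h import *
p=np.load('p.npy')
go([60,80,220]); snap('scene','s6',(225,145,335,225),7)
for w in (.55,.65,.75): print(w,((proj('s6',press(p,[ball(w,k) for k in range(4)]))-[225,145])*7).round().tolist())
for pw in (0,.1,.2): print(pw,((proj('s6',press(p,[barp(pw,12),barp(pw,68)]))-[225,145])*7).round().tolist())
E
```

```text
time: 10.65
ee_pos: [0.3853, 0.2186, 0.3475]
eef_rot: [0.704, -0.072, -0.703, -0.071]
ft_force: [-0.6, 0.4, 1.3]
width: 0.0006
t 10.65 press mm [-137.6  120.5  347.5] F [-0.6  0.4  1.3] w 0.0006
shift [ 0.51   0.166 -0.789] turn [ 0.004 -0.    -0.001]
0.55 [[373.0, 243.0], [497.0, 506.0], [237.0, 478.0], [106.0, 236.0]]
0.65 [[394.0, 258.0], [488.0, 516.0], [219.0, 464.0], [112.0, 224.0]]
0.75 [[414.0, 275.0], [477.0, 524.0], [203.0, 451.0], [120.0, 213.0]]
0 [[548.0, 116.0], [484.0, 204.0]]
0.1 [[561.0, 117.0], [497.0, 205.0]]
0.2 [[574.0, 118.0], [510.0, 207.0]]
```

View pics/s6.png

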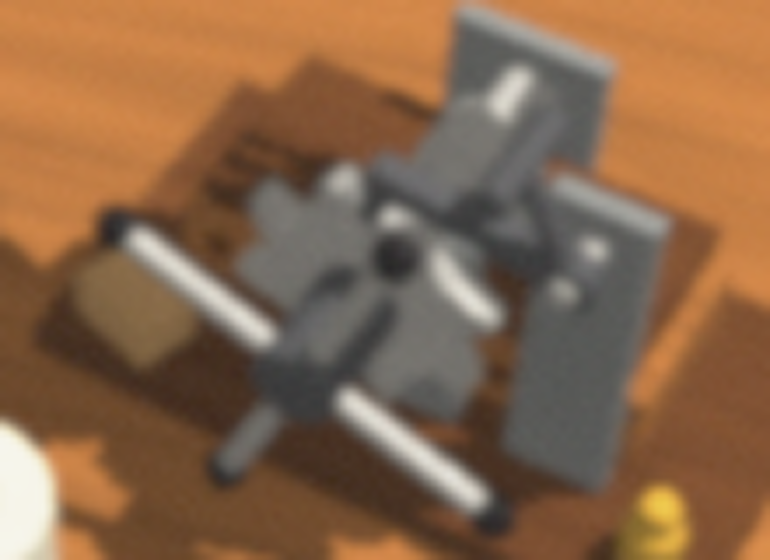

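```bash
python3 -c "
from bench import r,close_job
s=r.read_state();print(s['time'],s['ft_force'],abs(s['joint_vel']).max());print(close_job())"
```

```text
10.7 [-3.34781381  7.63337365 -0.24489693] 0.14720661743840538
the job is handed in; nothing more can be done
None
```

The press is now backed off one notch, with the pawl home between the next two teeth, and the job is handed in. I used 10.7 s of the 61 s allowed.

With shut fingers I pushed the thumb lever's bar away from the wheel, which lifted the pawl to about 0.5 rad. I then pushed the top spoke back in two steps, and pushed the bar back until it hit a firm stop (about 20 N).

- **Wheel:** the last picture puts it at about 0.64 rad, inside the 0.54–0.77 range where the pawl drops home cleanly.
- **Pawl:** the bar lies on its predicted home position, which makes the pawl about 0. The firm stop came where the finger should meet the bar at home.
- **Robot:** the hand had backed away about 200 mm from the bar and above the press. It had not fully settled when I handed in: one joint was still moving at 0.15 rad/s, and the wrist showed about 8 N. I put that force down to the hand braking in open air, but did not check it further.
- **Bystanders:** I saw no contact with any loose thing. The wedge and gauge look unmoved in the last picture. I did not re-measure the roll, jar, cup or mallet, but the hand did not come near them.

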